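Nip a slim book in the bench press

ROBOT

A 6-joint arm with a two-finger parallel gripper is mounted at the origin on the work surface. World frame = base frame: x ahead of the robot, y to its left, z up, the work surface at z = 0. Lengths are in m, angles in rad, forces in N, time in s.
With the tool pointing down it reaches from about 0.275 to 0.825 m from the base axis. Payload 5.2 kg.
Tool frame: the origin (TCP) lies where the fingers leave the gripper's body, on its centre line; the fingertips stand 84 mm ahead of it and the grasp point (between the pads) lies 65 mm ahead of it; z points along the fingers, y is the line along which they close (so a half turn about z gives the same grasp; the last joint's range is limited). The gripper opens to 93 mm and grips with 3 to 60 N. Pads are 15 mm wide; open, the fingers measure 128 mm over their backs; the gripper's body (75 mm by 188 mm) begins 65 mm behind the grasp point.
Start: joints at [1.084, 0.259, 1.535, -0, 1.348, -0.203], TCP at [0.154, 0.528, 0.303] pointing down, gripper open.
Joint ranges: [-3.14, 3.14], [-0.91, 2.08], [0.19, 2.58], [-1.22, 4.36], [0.22, 2.71], [-3.12, 3.12]. Speed limits (rad/s): [2.57, 2.57, 3.14, 3.14, 3.14, 3.14].

INTERFACE

Orientations are given as a 3x3 rotation matrix whose columns are the frame's x, y, z axes.
In Python, from station import bot gives the robot as it stands. The module is installed in compiled form; this text tells all that it offers.
- The arm moves only by the tool servo_tool, never from a script. Its argument "increments" is a list of rows, each a list of 6 numbers: the shift along the tool's x, y, z each as a share of 0.03 m, from -1 to 1, then the turn, a rotation vector about the tool's x, y, z each as a share of 5 degrees, from -1 to 1. A call has 1 to 20 rows; each row shifts and turns the commanded pose from where the row before left it, along the tool's axes as they then stand; what a row does not reach is not made up. A row lasts 1/8 s, in which the tool goes at most 62.5 mm and 10.7 degrees, less where a joint would pass 70% of its speed; a pose out of reach is approached as far as the arm can. A call with a number of a shift or a turn outside -1 to 1 is refused whole. A call with a gripper value outside its range is refused whole. "fingers" is the opening, from -1 (shut) to 1 (fully open), set as the call begins (left out, the last holds). The fingers move at their own pace and stop on an object; the grip force is fixed at half the most. Time passes only in rows, so rows that do not move let the fingers close. It gives the time, the measured TCP pose, the force, the opening and the grip force at its end, in the units of the state.
- bot.sense(): the state, without advancing time (a new reading comes with each control period).
- bot.camera(name): name is "scene" or "top" or "wrist"; returns a dict with "pixels" (480x640x3 uint8, blue, green, red), "K" (3x3 intrinsics, pixels), "world_from_camera" (4x4, takes a point from camera to world coordinates). Camera axes: x right, y down, z forward; pixel columns grow to the right and rows downward; lengths in m; the calibration is good to about 2 mm. A picture is of the moment at which its call begins. There is no depth.
- bot.finish_job(): hands the job in; it is judged then, once.
Trained networks look in a picture, given as the dict that the camera call returned (one of the last four; its "shot" number tells which), for a name from the list of things; names that differ only in an ending like _2 or _b are one class to them, and where a whole thing is asked for, a point or a joint stands for the part that bears it (a point fixed in the world has none). Each returns a list of dicts, best first, with "conf" (0 to 1); they miss things now and then, are a little off and sometimes report something else, mostly with a low value. They report only what shows in the picture. A call takes as long as a camera call.
- bot.trace(picture, label): "pixels" (480x640 bool, what is visible of it) and "bbox" ([centre column, centre row, width, height] in pixels, round what is visible of it).
The state is a dict: "time_s": time; "joint_positions": joint angles; "qd": joint speeds; "joint_torque": joint torques, N m; "position": TCP position; "orientation": TCP orientation; "contact_force": force on the tool from outside, world axes, zero at the start; "torque": the same for the moment, N m; "gripper_width": finger opening in m; "grip_force": force on a finger pad.
Only numpy, scipy, OpenCV 4.12 (cv2) and the standard library are available. Lean on these libraries where they do the work, as an engineer would, in place of code of your own. Each camera call takes 0.05 s, during which the arm holds its last target. There are 200 camera calls.

TASK

Put the slim book squarely into the mouth of the bench press, the end farther from its white line first and face up, so that this line lies level with the platen's yellow front edge, midway between the two columns and down on the bed. Then wind the handwheel clockwise, more than a full turn, until it comes to its stop and the press nips the book. Leave the brush pot, red box and paste jar standing where they are.

Things in the scene. Friction and masses are not known exactly. Their poses are not given: they have to be found in the camera images.
- press: Fixed grey bench press. Origin: middle of its bed's underside, on the bench; x points from the mouth into the press, z up. Bed 200 (x) x 160 x 12 mm. Two 20 mm columns at x 0, y +-68; on them a crosshead 50 x 166 mm, height 112 to 135. Handwheel on top turns about the vertical through the origin; an 18 mm spindle rises through it to 222 mm at most. 150 mm width before the mouth is clear.
- mouth (a point): Point on the press: on the bed's top (12 mm above the bench), directly below the middle of the platen's yellow front edge, i.e. at press (-80, 0, 12) mm. Axes as the press.
- hub (a point): Point on the wheel's axis at the height of the wheel's rim, 170 mm above the bench; fixed to the press.
- wheel (a joint): Handwheel angle, rad: 0 fully open, grows clockwise seen from above, hard stop at 9.75; starts from 0 to 3.1. Rim 132 mm diameter, 12 mm thick, top at height 176 mm, four spokes. Pad stands 30.5 mm over the bed at 0, 24.3 at 3.1; it meets the book at about 8.3 and yields about 3 mm by the stop. Needs about 2.5 N at the knob and stays where it is left.
- knob (a point): Centre of the top of the upright red knob on the wheel's rim, 66 mm from the wheel's axis: a vertical post of 18 mm diameter, from the rim up to 220 mm above the bench. It is fixed to the wheel and does not spin by itself.
- platen: Dark steel plate 160 (x) x 104 (y) x 16 mm with yellow front edge, axes as the press, carried by the spindle above the bed and between the columns; origin at the centre of its underside. Turning the wheel clockwise lowers it 2 mm per rad. Its front edge is 80 mm before the press origin; the bed reaches 20 mm further out.
- pad: Grey sprung felt pad, 156 x 100 mm, under the platen; origin at the centre of its underside. Light springs let it yield upwards up to 8 mm, with 2.4 N at first and 0.6 N more for each mm.
- book: Loose rigid slim book, brown with brass lines and green diamonds, 180 (x) x 60 (y) x 14 mm thick, about 160 g. Origin: centre of its underside; x points to the end that goes in first. It lies flat, face up, in front of the press mouth, 300 to 380 mm from the press origin, turned up to 0.8 rad from the press's direction.
- line (a point): Middle of the white line, 4 mm wide, across the book's top face, at book (-15, 0, 14) mm: 105 mm from the end that goes in first, 75 mm from the other end.
- brush_pot: Bystander: blue pot of 68 mm diameter with three brushes, 142 mm high in all, loose. Origin: centre of its underside.
- red_box: Bystander: red box 55 x 45 x 60 mm high, loose. Origin: centre of its underside.
- paste_jar: Bystander: amber jar of 60 mm diameter, 75 mm high, loose. Origin: centre of its underside.

How it is judged:
By the outcome, as a careful person would: the job done as asked, in the order asked, and still so for the second after the job is handed in, with the robot touching nothing.
It also fails if it takes over 72 s, if anything falls off the work surface, if the arm or the gripper's body presses on something with over 40 N, if the wrist force passes 120 N, or if a joint passes its speed limit or range.

## Working session

There is one attempt and no reset: what is moved stays moved. The work goes in short steps, Python scripts to look and compute and a tool call to move; the robot and the scene stay as the last step left them, time stands still between calls to the robot, and variables do not carry over. Pictures are saved under pics/ and viewed, at most 10 in all, crops included, and the job is handed in when it is done.

Besides the shell and the picture viewer there is one more tool, called after "Call:" as a command line: name --pt "numbers of a row" for each row, then --argument value for the rest. servo_tool: Moves the arm, as the interface text tells. Shift numbers are shares of 0.03 m and turn numbers shares of 5 degrees, none past 1 either way. Its arguments: {"type":"object","properties":{"increments":{"type":"array","items":{"type":"array","items":{"type":"number","minimum":-1,"maximum":1}}},"fingers":{"type":"number"}},"required":["increments"]}

```bash
mkdir -p pics; cat > h.py <<'E'
import numpy as np, cv2
from station import bot
def ray(P,uv):
    T=np.array(P["world_from_camera"]);K=np.array(P["K"])
    d=T[:3,:3]@np.linalg.solve(K,[uv[0],uv[1],1.]);return T[:3,3],d
def onz(P,uv,z):
    o,d=ray(P,uv);return o+d*(z-o[2])/d[2]
def proj(P,X):
    T=np.array(P["world_from_camera"]);K=np.array(P["K"])
    c=(np.atleast_2d(X)-T[:3,3])@T[:3,:3];p=c@K.T;return p[:,:2]/p[:,2:]
E
python3 - <<'E'
from h import *
np.set_printoptions(precision=3,suppress=True)
print(bot.sense())
for c in ["scene","top"]:
    P=bot.camera(c); cv2.imwrite(f"pics/{c}0.png",P["pixels"]); print(c,np.array(P["world_from_camera"]),P["K"])
    for n in ["press","book","line","knob","wheel","platen","brush_pot","red_box","paste_jar"]:
        r=bot.trace(P,n)[:2]
        print(n,[(round(q["conf"],2),np.round(q["bbox"])) for q in r])
E
```

```text
{'time_s': 0.0, 'joint_positions': array([ 1.084,  0.259,  1.536, -0.   ,  1.348, -0.203]), 'qd': array([ 0.001, -0.001,  0.   , -0.   ,  0.   , -0.001]), 'joint_torque': array([  0.001, -43.729, -28.401,   0.072,   0.041,  -0.   ]), 'position': array([0.154, 0.528, 0.302]), 'orientation': array([[-0.96 ,  0.28 , -0.001],
       [ 0.28 ,  0.96 , -0.002],
       [ 0.   , -0.002, -1.   ]]), 'contact_force': array([-0.075, -0.074, -0.349]), 'torque': array([ 0.   , -0.023, -0.082]), 'grip_force': 0.0, 'gripper_width': 0.0930356805579613}
scene [[-0.578  0.503 -0.643  1.1  ]
 [ 0.816  0.367 -0.446  0.456]
 [ 0.012 -0.782 -0.623  0.69 ]
 [ 0.     0.     0.     1.   ]] [[492.928   0.    324.388]
 [  0.    492.928 238.784]
 [  0.      0.      1.   ]]
press [(0.82, array([361., 302., 133., 154.]))]
book [(0.97, array([210., 257.,  78.,  51.]))]
line [(0.74, array([349., 325.,  77.,  42.])), (0.56, array([211., 254.,  80.,  56.]))]
knob [(0.65, array([367., 257.,  90.,  55.]))]
wheel [(0.98, array([370., 255.,  90.,  59.]))]
platen [(0.93, array([364., 287., 109., 119.]))]
brush_pot [(0.33, array([369., 255.,  88.,  60.]))]
red_box [(0.78, array([431., 375.,  47.,  53.])), (0.58, array([369., 256.,  91.,  58.]))]
paste_jar [(0.64, array([262., 331.,  40.,  54.]))]
top [[-0.013 -0.997  0.075  0.492]
 [-1.     0.012 -0.015  0.07 ]
 [ 0.014 -0.075 -0.997  1.033]
 [ 0.     0.     0.     1.   ]] [[469.636   0.    321.844]
 [  0.    469.636 243.735]
 [  0.      0.      1.   ]]
press [(0.79, array([276., 250.,  92.,  91.]))]
book [(0.58, array([440., 238.,  84.,  32.]))]
line [(0.91, array([440., 238.,  78.,  38.]))]
knob [(0.67, array([266., 244.,  78.,  88.]))]
wheel [(0.73, array([265., 246.,  78.,  79.]))]
platen [(0.64, array([275., 249.,  82.,  52.]))]
brush_pot []
red_box [(0.9, array([198., 227.,  32.,  26.]))]
paste_jar [(0.72, array([327., 185.,  27.,  30.])), (0.38, array([439., 239.,  79.,  34.]))]
```

View pics/top0.png

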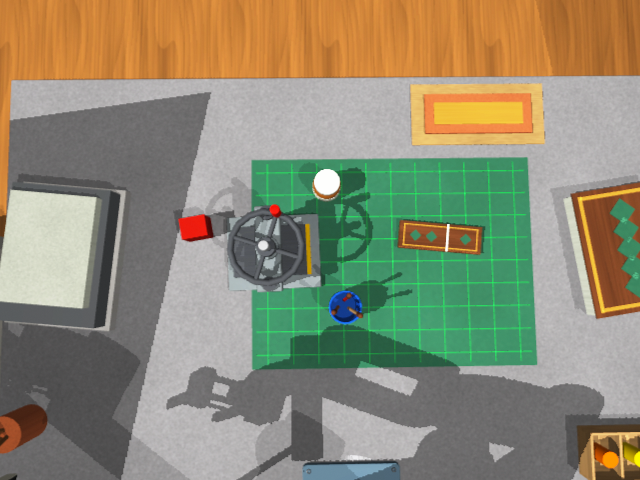

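View pics/scene0.png

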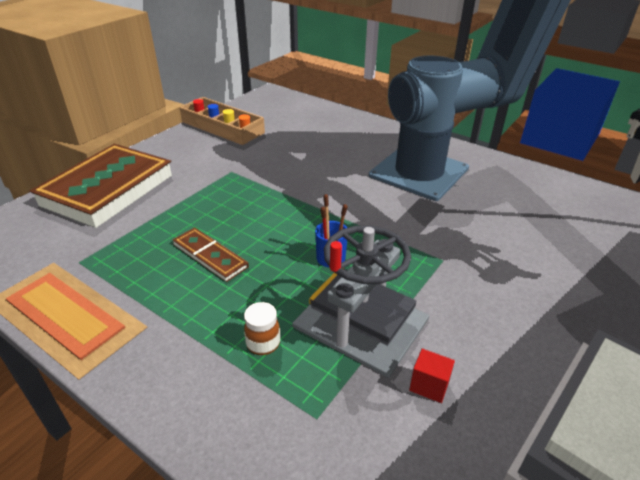

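The top view shows the press at about (275,250), with its mouth facing right and the yellow edge at col 308. The book is at (440,238) with its line at col 447, so the longer end already faces the press. The knob is at (275,210), the pot at (345,307) and the jar at (327,185). Next I'll measure these precisely.

```bash
cat > m.py <<'E'
from h import *
np.set_printoptions(precision=4,suppress=True)
P=bot.camera("top"); S=bot.camera("scene")
im=P["pixels"].astype(int); B,G,R=im[...,0],im[...,1],im[...,2]
# book
m=bot.trace(P,"book")[0]["pixels"].astype(np.uint8)
c,(w,h),a=cv2.minAreaRect(cv2.findNonZero(m)); bx=cv2.boxPoints((c,(w,h),a))
W=np.array([onz(P,p,.012)[:2] for p in bx]); print("book corners",W, "ctr",W.mean(0), [np.linalg.norm(W[i]-W[i-1]) for i in range(4)])
e=max([W[i]-W[i-1] for i in range(4)],key=np.linalg.norm); e*=np.sign(e[1]); print("yaw",np.arctan2(e[1],e[0]))
hsv=cv2.cvtColor(P["pixels"],cv2.COLOR_BGR2HSV)
def comp(mask,box):
    k=np.zeros_like(mask);x0,y0,x1,y1=box;k[y0:y1,x0:x1]=mask[y0:y1,x0:x1];ys,xs=np.nonzero(k);return np.c_[xs,ys].astype(np.float32)
y=comp(cv2.inRange(hsv,(18,120,60),(35,255,255)),(295,205,320,285)); r=cv2.minAreaRect(y);print("yellow",r,len(y))
yw=np.array([onz(P,p,.055)[:2] for p in cv2.boxPoints(r)]);print(yw,yw.mean(0))
l=comp(cv2.inRange(hsv,(0,0,190),(180,60,255)),(430,220,465,256)); print("line px",l.mean(0),onz(P,l.mean(0),.014))
k=comp(((hsv[...,1]>150)&((hsv[...,0]<8)|(hsv[...,0]>172))).astype(np.uint8),(262,200,290,222));print("knob",k.mean(0),len(k),onz(P,k.mean(0),.215))
s=comp(cv2.inRange(hsv,(0,0,170),(180,50,255)),(255,235,272,255));print("spindle",s.mean(0),len(s),onz(P,s.mean(0),.22))
m=bot.trace(P,"wheel")[0]["pixels"].astype(np.uint8)
E=cv2.minEnclosingCircle(cv2.findNonZero(m));print("wheel",E,onz(P,E[0],.17))
hs=cv2.cvtColor(S["pixels"],cv2.COLOR_BGR2HSV)
for n in ["press"]:
    m=bot.trace(P,n)[0]["pixels"].astype(np.uint8);r=cv2.minAreaRect(cv2.findNonZero(m));print(n,r)
for n,z,uv in [("jar",.075,(327,180)),("pot",.08,(345,305)),("box",.06,(195,227))]: print(n,onz(P,uv,z))
v=cv2.resize(P["pixels"][170:340,210:370],None,fx=3.75,fy=3.5,interpolation=cv2.INTER_CUBIC);cv2.imwrite("pics/c1.png",v)
E
python3 m.py
```

```text
book corners [[ 0.5576 -0.1083]
 [ 0.6241 -0.116 ]
 [ 0.6054 -0.2987]
 [ 0.5389 -0.2901]] ctr [ 0.5815 -0.2033] [np.float64(0.18274947631782848), np.float64(0.06699290897343581), np.float64(0.18365672515227438), np.float64(0.06709668843115348)]
yaw 1.4687468272247028
yellow ((307.7959289550781, 248.50927734375), (49.22190475463867, 4.6315813064575195), 87.39744567871094) 234
[[0.6067 0.0911]
 [0.607  0.0814]
 [0.5042 0.0779]
 [0.5039 0.0875]] [0.5555 0.0845]
line px [446.9859 237.507 ] [ 0.5784 -0.2194  0.014 ]
knob [274.75   210.1696] 112 [0.6129 0.1393 0.215 ]
spindle [262.5454 245.1039] 77 [0.5514 0.1603 0.22  ]
wheel ((265.61590576171875, 244.36158752441406), 40.7083854675293) [0.5563 0.1602 0.17  ]
press ((273.09234619140625, 247.4003143310547), (86.7435531616211, 92.54695892333984), 87.79740142822266)
jar [0.6954 0.043  0.075 ]
pot [0.4386 0.0103 0.08  ]
box [0.6024 0.318  0.06  ]
```

View pics/c1.png

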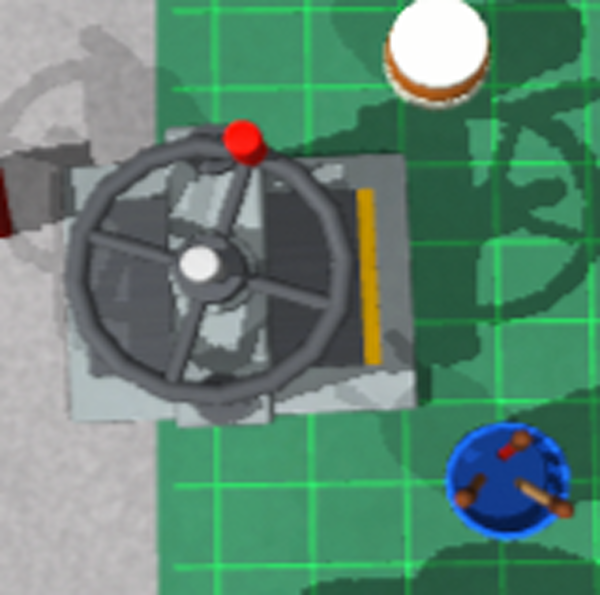

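```bash
cat > plan.py <<'E'
import json
from h import *
from scipy.spatial.transform import Rotation as Ro
def Rdown(yaw_y):  # tool z down, tool y at world angle yaw_y
    y=np.array([np.cos(yaw_y),np.sin(yaw_y),0]);z=np.array([0,0,-1.]);return np.c_[np.cross(y,z),y,z]
def rows(way,step=.03,p=None,R=None):
    """way: list of (pos, yaw_y or None); prints rows"""
    s=bot.sense(); p=s["position"] if p is None else p; R=s["orientation"] if R is None else R; out=[]
    for q,yaw in way:
        q=np.array(q,float);Rt=R if yaw is None else Rdown(yaw)
        rv=(Ro.from_matrix(R.T@Rt)).as_rotvec()
        n=int(max(np.ceil(np.linalg.norm(q-p)/step-1e-6),np.ceil(np.degrees(np.abs(rv).max())/5-1e-6),1))
        d=(q-p)/n
        for i in range(n):
            r=np.round(np.r_[R.T@d/.03,np.degrees(rv)/n/5],2)+0.
            r=np.clip(r,-1,1)
            out.append([float(v) for v in r]); R=R@Ro.from_rotvec(np.radians(r[3:]*5)).as_matrix()
        p=q;R=R
    print(len(out));print(json.dumps(out).replace(" ",""));return p,R
E
python3 - <<'E'
from plan import *
rows([((.40,.085,.30),-.103+.45)],step=.028)
E
```

```text
19
[[-0.63,-0.63,0.0,0.0,0.0,0.57],[-0.66,-0.59,0.0,0.0,0.0,0.57],[-0.69,-0.56,0.0,0.0,0.0,0.57],[-0.72,-0.52,0.0,0.0,0.0,0.57],[-0.74,-0.49,0.0,0.0,0.0,0.57],[-0.77,-0.45,0.0,0.0,0.0,0.57],[-0.79,-0.41,0.0,0.0,0.0,0.57],[-0.81,-0.37,0.0,0.0,0.0,0.57],[-0.82,-0.33,0.0,0.0,0.0,0.57],[-0.84,-0.29,0.0,0.0,0.0,0.57],[-0.85,-0.25,0.0,0.0,0.0,0.57],[-0.87,-0.21,0.0,0.0,0.0,0.57],[-0.87,-0.16,0.0,0.0,0.0,0.57],[-0.88,-0.12,0.0,0.0,0.0,0.57],[-0.89,-0.07,0.0,0.0,0.0,0.57],[-0.89,-0.03,0.0,0.0,0.0,0.57],[-0.89,0.01,0.0,0.0,0.0,0.57],[-0.89,0.06,0.0,0.0,0.0,0.57],[-0.88,0.1,0.0,0.0,0.0,0.57]]
```

Call:
servo_tool --pt "-0.63 -0.63 0.0 0.0 0.0 0.57" --pt "-0.66 -0.59 0.0 0.0 0.0 0.57" --pt "-0.69 -0.56 0.0 0.0 0.0 0.57" --pt "-0.72 -0.52 0.0 0.0 0.0 0.57" --pt "-0.74 -0.49 0.0 0.0 0.0 0.57" --pt "-0.77 -0.45 0.0 0.0 0.0 0.57" --pt "-0.79 -0.41 0.0 0.0 0.0 0.57" --pt "-0.81 -0.37 0.0 0.0 0.0 0.57" --pt "-0.82 -0.33 0.0 0.0 0.0 0.57" --pt "-0.84 -0.29 0.0 0.0 0.0 0.57" --pt "-0.85 -0.25 0.0 0.0 0.0 0.57" --pt "-0.87 -0.21 0.0 0.0 0.0 0.57" --pt "-0.87 -0.16 0.0 0.0 0.0 0.57" --pt "-0.88 -0.12 0.0 0.0 0.0 0.57" --pt "-0.89 -0.07 0.0 0.0 0.0 0.57" --pt "-0.89 -0.03 0.0 0.0 0.0 0.57" --pt "-0.89 0.01 0.0 0.0 0.0 0.57" --pt "-0.89 0.06 0.0 0.0 0.0 0.57" --pt "-0.88 0.1 0.0 0.0 0.0 0.57"

```text
time_s: 3.62
position: [0.4003, 0.0841, 0.3029]
orientation: [[-0.334, 0.943, 0.0], [0.943, 0.334, -0.0], [-0.0, 0.0, -1.0]]
contact_force: [-0.2, 0.6, -0.5]
gripper_width: 0.093
grip_force: 0.0
```

```bash
python3 - <<'E'
from plan import *
np.set_printoptions(precision=4,suppress=True)
P=bot.camera("wrist");S=bot.camera("scene")
T=np.array(P["world_from_camera"]);R=bot.sense()["orientation"];print(R.T@(T[:3,3]-bot.sense()["position"]),R.T@T[:3,:3],P["K"][0][0])
c=cv2.resize(S["pixels"][180:280,290:430],None,fx=4,fy=4)
cv2.imwrite("pics/w1.png",np.hstack([cv2.resize(P["pixels"],(533,400))[:, :],c])[:, :1100])
v=np.hstack([cv2.resize(P["pixels"],(480,360)),cv2.resize(S["pixels"][190:270,300:360],(270,360),interpolation=cv2.INTER_CUBIC)])
cv2.imwrite("pics/w1.png",v);np.savez("w1.npz",P=P,S=S)
E
```

```text
[ 0.0756 -0.0009 -0.0816] [[ 0.0019 -0.9623 -0.2719]
 [ 1.      0.0018  0.0006]
 [-0.0001 -0.2719  0.9623]] 342.0927530719306
```

View pics/w1.png

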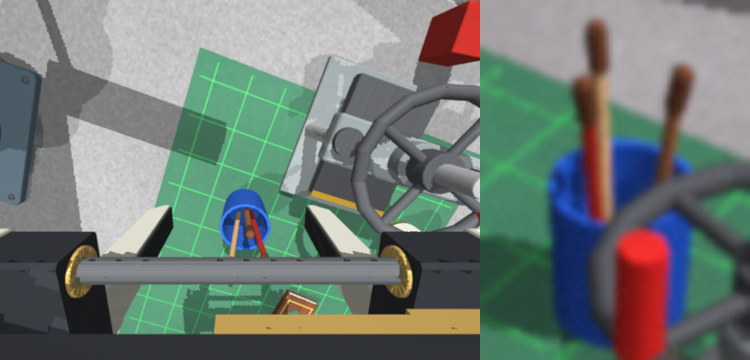

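```bash
python3 - <<'E'
from plan import *
np.set_printoptions(precision=4,suppress=True)
T=bot.camera("top");S=bot.camera("scene")
for a,b in [((348.7,295.7),(323.3,207.5)),((360.7,315.7),(326,196)),((334,311.4),(345.1,205.5))]:
    o1,d1=ray(T,a);o2,d2=ray(S,b)
    t=np.linalg.lstsq(np.c_[d1,-d2],o2-o1,rcond=None)[0];p=o1+d1*t[0];q=o2+d2*t[1];X=(p+q)/2
    e=np.array([-.033,1,0]);e/=np.linalg.norm(e);f=np.array([-e[1],e[0],0]);w=X-[.5535,.160,0]
    print(X,np.linalg.norm(p-q),"press x,y",w@e,w@f)
# pot rim: red pot height from scene blue region bottom
hs=cv2.cvtColor(T["pixels"],cv2.COLOR_BGR2HSV);m=cv2.inRange(hs,(105,150,60),(125,255,255));m[:, :320]=0;m[:,370:]=0;m[:285]=0;m[330:]=0
print(cv2.minAreaRect(cv2.findNonZero(m)),cv2.minEnclosingCircle(cv2.findNonZero(m)))
hs=cv2.cvtColor(S["pixels"],cv2.COLOR_BGR2HSV);m=cv2.inRange(hs,(105,150,40),(125,255,255));m[:, :300]=0;m[:,360:]=0;m[:200]=0;m[285:]=0
print(cv2.boundingRect(cv2.findNonZero(m)))
for z in (.07,.08,.09,.1):
  print(z,proj(S,[[.4386,.0103,z]]),proj(S,[[.4386,.0103,0]]))
E
```

```text
[0.4592 0.0076 0.145 ] 0.0012441775233599753 press x,y -0.14920465376498465 0.09931927097767439
[ 0.4209 -0.0139  0.1428] 0.0028116270687533296 press x,y -0.16939698130667158 0.1382368986902912
[0.4295 0.0369 0.1452] 0.003914440635327083 press x,y -0.11899038688725819 0.12795911906285548
((345.0, 307.0), (32.0, 32.0), 90.0) ((344.9446105957031, 306.6155700683594), 16.740882873535156)
(316, 221, 31, 46)
0.07 [[329.496  233.3877]] [[328.8961 259.2266]]
0.08 [[329.5859 229.5133]] [[328.8961 259.2266]]
0.09 [[329.677  225.5905]] [[328.8961 259.2266]]
0.1 [[329.7692 221.6184]] [[328.8961 259.2266]]
```

The wrist view shows the pot at about (245,220), with its brush tips hidden behind the gripper's bar. Triangulating top and scene instead, the nearest tip is 99 mm off the press axis and the gripper body is 94 mm half-wide. I'll carry the book with a small roll to keep clear of it.

```bash
python3 - <<'E'
from plan import *
p,R=rows([((.575,-.254,.2),-.102)])
rows([((.575,-.254,.087),-.102)],p=p,R=Rdown(-.102))
E
```

```text
14
[[-0.9,0.12,0.24,0.0,0.0,0.36],[-0.9,0.15,0.24,0.0,0.0,0.36],[-0.89,0.18,0.24,0.0,0.0,0.36],[-0.88,0.21,0.24,0.0,0.0,0.36],[-0.88,0.23,0.24,0.0,0.0,0.36],[-0.87,0.26,0.24,0.0,0.0,0.36],[-0.86,0.29,0.24,0.0,0.0,0.36],[-0.85,0.32,0.24,0.0,0.0,0.36],[-0.84,0.34,0.24,0.0,0.0,0.36],[-0.83,0.37,0.24,0.0,0.0,0.36],[-0.82,0.4,0.24,0.0,0.0,0.36],[-0.81,0.42,0.24,0.0,0.0,0.36],[-0.79,0.45,0.24,0.0,0.0,0.36],[-0.78,0.47,0.24,0.0,0.0,0.36]]
4
[[0.0,0.0,0.94,0.0,0.0,0.0],[0.0,0.0,0.94,0.0,0.0,0.0],[0.0,0.0,0.94,0.0,0.0,0.0],[0.0,0.0,0.94,0.0,0.0,0.0]]
```

Call:
servo_tool --pt "-0.9 0.12 0.24 0.0 0.0 0.36" --pt "-0.9 0.15 0.24 0.0 0.0 0.36" --pt "-0.89 0.18 0.24 0.0 0.0 0.36" --pt "-0.88 0.21 0.24 0.0 0.0 0.36" --pt "-0.88 0.23 0.24 0.0 0.0 0.36" --pt "-0.87 0.26 0.24 0.0 0.0 0.36" --pt "-0.86 0.29 0.24 0.0 0.0 0.36" --pt "-0.85 0.32 0.24 0.0 0.0 0.36" --pt "-0.84 0.34 0.24 0.0 0.0 0.36" --pt "-0.83 0.37 0.24 0.0 0.0 0.36" --pt "-0.82 0.4 0.24 0.0 0.0 0.36" --pt "-0.81 0.42 0.24 0.0 0.0 0.36" --pt "-0.79 0.45 0.24 0.0 0.0 0.36" --pt "-0.78 0.47 0.24 0.0 0.0 0.36" --pt "0 0 0.3 0 0 0"

```text
time_s: 5.7
position: [0.5762, -0.2561, 0.1921]
orientation: [[0.1, 0.995, 0.001], [0.995, -0.1, -0.001], [-0.0, 0.001, -1.0]]
contact_force: [-1.0, 0.5, -0.8]
gripper_width: 0.0931
grip_force: 0.0
```

```bash
python3 - <<'E'
from plan import *
np.set_printoptions(precision=4,suppress=True)
s=bot.sense();print(s["position"],s["orientation"])
P=bot.camera("wrist")
r=bot.trace(P,"book")[0];print(r["conf"],r["bbox"])
im=P["pixels"].copy()
# predicted book outline with estimate
e=np.array([.102,.995]);f=np.array([-.995,.102]);c=np.array([.5799,-.2045])
pts=[np.r_[c+a*e+b*f,.014] for a,b in [(.09,.03),(.09,-.03),(-.09,-.03),(-.09,.03)]]
cv2.polylines(im,[proj(P,np.array(pts)).round().astype(int)],True,(255,0,255),1)
m=r["pixels"];im[...,1][m]=np.minimum(im[...,1][m]+40,255)
cv2.imwrite("pics/w2.png",im)
rows([((.575,-.254,.087),-.102)])
E
```

```text
[ 0.5762 -0.2561  0.1921] [[ 0.0997  0.995   0.0006]
 [ 0.995  -0.0997 -0.0005]
 [-0.0004  0.0006 -1.    ]]
0.89 [315.2, 158.2, 89.9, 242.9]
4
[[-0.01,0.01,0.87,-0.01,-0.01,0.01],[0.0,0.01,0.87,-0.01,-0.01,0.01],[0.0,0.01,0.87,-0.01,-0.01,0.01],[0.0,0.0,0.87,-0.01,-0.01,0.01]]
```

View pics/w2.png

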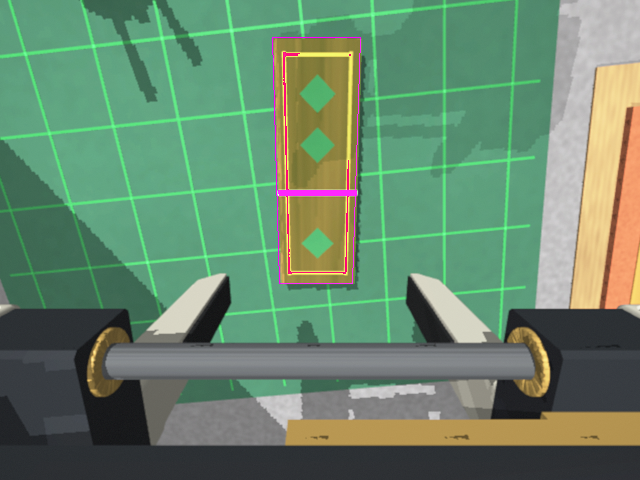

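The wrist view shows the predicted outline fitting the book, with its line at row 192 and the fingers either side at cols 230 and 408. I'll descend and grasp.

Call:
servo_tool --pt "-0.01 0.01 0.87 0 0 0" --pt "0 0.01 0.87 0 0 0" --pt "0 0.01 0.87 0 0 0" --pt "0 0 0.85 0 0 0" --pt "0 0 0 0 0 0"

```text
time_s: 6.42
position: [0.5748, -0.2526, 0.0875]
orientation: [[0.097, 0.995, -0.004], [0.995, -0.097, 0.003], [0.002, -0.004, -1.0]]
contact_force: [-0.0, 0.3, 0.5]
gripper_width: 0.0927
grip_force: 0.0
```

Call:
servo_tool --pt "0 0 0 0 0 0" --pt "0 0 0 0 0 0" --pt "0 0 0 0 0 0" --pt "0 0 0 0 0 0" --pt "0 0 0 0 0 0" --pt "0 0 0 0 0 0" --fingers -1

```text
time_s: 7.18
position: [0.5765, -0.2546, 0.0898]
orientation: [[0.098, 0.995, 0.001], [0.995, -0.098, -0.001], [-0.0, 0.001, -1.0]]
contact_force: [-0.4, 0.5, 5.5]
gripper_width: 0.0595
grip_force: 30.0
```

```bash
cat > press.py <<'E'
from plan import *
np.set_printoptions(precision=4,suppress=True)
def sub(P,pts):  # fit line to points
    return cv2.fitLine(np.float32(pts),cv2.DIST_HUBER,0,.01,.01).ravel()
def yellow(P):
    im=P["pixels"].astype(float);w=np.clip(im[...,2]-im[...,0]-40,0,None)*((im[...,1]-im[...,0])>15)
    pts=[];rowsum={}
    for r in range(226,274):
        x=np.arange(300,317);ww=w[r,300:317]
        rowsum[r]=ww.sum()
        pts.append(((x*ww).sum()/max(ww.sum(),1e-6),r))
    pts=np.array(pts);l=sub(P,pts)
    full=w[210:290,300:317].sum(1);t=np.median(full[20:60]);f=full/t
    i=np.arange(210,290);on=i[f>.5];a,b=on[0],on[-1]
    lo=a-1+ (1-np.clip((f[a-210-1]),0,1)) ;hi=b+np.clip(f[b-210+1],0,1)
    return l,lo-.5+.5,hi+.5
if __name__=="__main__":
    P=bot.camera("top")
    l,lo,hi=yellow(P);print(l,lo,hi)
    at=lambda r:(l[2]+(r-l[3])*l[0]/l[1],r)
    for z in (.05,.06):
        A,B=onz(P,at(lo),z),onz(P,at(hi),z);d=A-B;print(z,A,B,"mid",(A+B)/2,"len",np.linalg.norm(d),"slope",np.arctan2(d[1],d[0]))
    # bed front edge: gradient of brightness grey->green via saturation
    g=cv2.cvtColor(P["pixels"],cv2.COLOR_BGR2HSV)[...,1].astype(float)
    pts=[]
    for r in range(222,284):
        d=np.diff(g[r,312:330]);k=d.argmax()
        if d[k]>40: pts.append((312+k+.5,r))
    l2=sub(P,pts);at2=lambda r:(l2[2]+(r-l2[3])*l2[0]/l2[1],r)
    A,B=onz(P,at2(222),.012),onz(P,at2(284),.012);d=A-B;print("bed front",A,B,len(pts),"slope",np.arctan2(d[1],d[0]))
E
python3 press.py
```

```text
[  0.0442   0.999  307.9676 249.5   ] 224.0 273.5
0.05 [0.6073 0.086  0.05  ] [0.5032 0.0825 0.05  ] mid [0.5553 0.0843 0.05  ] len 0.10410657716360959 slope 0.03364321683395418
0.06 [0.6061 0.0859 0.06  ] [0.5031 0.0824 0.06  ] mid [0.5546 0.0841 0.06  ] len 0.10304756498058242 slope 0.03364321683395428
bed front [0.6159 0.0616 0.012 ] [0.4807 0.0576 0.012 ] 62 slope 0.02941329713397034
```

```bash
python3 - <<'E'
from plan import *
p,R=rows([((.575,-.254,.11),-.102),((.5612,-.10,.107),.032)],step=.022)
E
```

```text
9
[[0.02,-0.05,-0.67,0.01,0.0,0.05],[0.63,-0.12,0.01,0.0,0.0,-0.19],[0.63,-0.11,0.01,0.0,0.0,-0.19],[0.64,-0.1,0.01,0.0,0.0,-0.19],[0.64,-0.09,0.01,0.0,0.0,-0.19],[0.64,-0.08,0.01,0.0,0.0,-0.19],[0.64,-0.07,0.01,0.0,0.0,-0.19],[0.64,-0.06,0.01,0.0,0.0,-0.19],[0.64,-0.05,0.01,0.0,0.0,-0.19]]
```

Call:
servo_tool --pt "0 0 -0.35 0 0 0" --pt "0 0 -0.35 0 0 0" --pt "0.63 -0.12 0.01 0.0 0.0 -0.19" --pt "0.63 -0.11 0.01 0.0 0.0 -0.19" --pt "0.64 -0.1 0.01 0.0 0.0 -0.19" --pt "0.64 -0.09 0.01 0.0 0.0 -0.19" --pt "0.64 -0.08 0.01 0.0 0.0 -0.19" --pt "0.64 -0.07 0.01 0.0 0.0 -0.19" --pt "0.64 -0.06 0.01 0.0 0.0 -0.19" --pt "0.64 -0.05 0.01 0.0 0.0 -0.19" --pt "0 0 0 0 0 0" --pt "0 0 0 0 0 0"

```text
time_s: 8.72
position: [0.5623, -0.1009, 0.1079]
orientation: [[-0.035, 0.999, 0.001], [0.999, 0.035, -0.001], [-0.001, 0.0, -1.0]]
contact_force: [-0.4, 0.1, -2.2]
gripper_width: 0.0594
grip_force: 30.0
```

```bash
python3 - <<'E'
from plan import *
np.set_printoptions(precision=4,suppress=True)
q=[bot.sense()]
for c in ("scene","scene","top","wrist"):
    P=bot.camera(c);q.append(bot.sense())
    if c=="scene":S=P
    if c=="top":T=P
    if c=="wrist":W=P
print(np.mean([s["position"] for s in q],0),np.std([s["position"] for s in q],0),np.mean([s["orientation"] for s in q],0))
a=cv2.resize(S["pixels"][160:400,200:460],(520,480),interpolation=cv2.INTER_CUBIC)
b=cv2.resize(W["pixels"][0:480,200:440],(240,480))
cv2.imwrite("pics/p3.png",np.hstack([a,b]))
E
```

```text
[ 0.5622 -0.1013  0.1078] [0.0001 0.0002 0.    ] [[-0.0342  0.9994  0.0004]
 [ 0.9994  0.0342 -0.0004]
 [-0.0004  0.0004 -1.    ]]
```

View pics/p3.png

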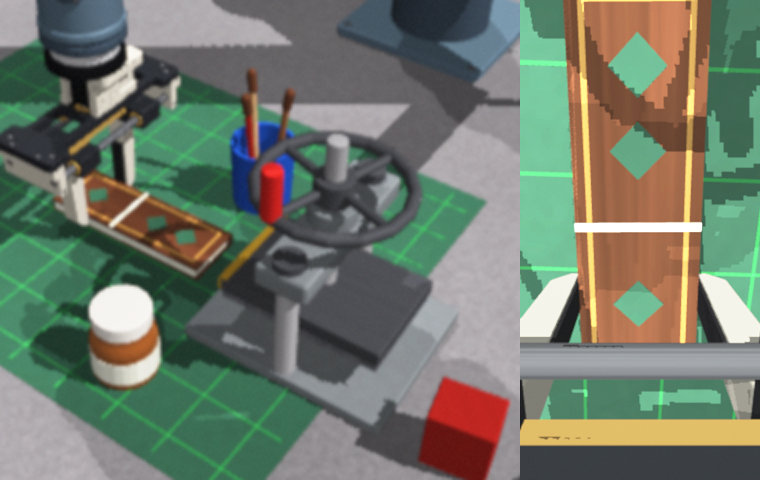

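The book hangs level in the grip, with its line at wrist (318,227), and the pot and jar are clear. I'll refine the line offset and plan the insertion with a 3° roll.

```bash
python3 - <<'E'
from plan import *
np.set_printoptions(precision=4,suppress=True)
W=bot.camera("wrist");T=bot.camera("top");s=bot.sense()
R=s["orientation"];p=s["position"]
def line(P,box):
    x0,y0,x1,y1=box;h=cv2.cvtColor(P["pixels"],cv2.COLOR_BGR2HSV);m=cv2.inRange(h,(0,0,175),(180,60,255))
    k=np.zeros_like(m);k[y0:y1,x0:x1]=m[y0:y1,x0:x1];n,l,st,c=cv2.connectedComponentsWithStats(k);i=1+st[1:,4].argmax();return c[i],st[i]
c,st=line(W,(240,200,400,250));print(c,st)
for z in (.033,.0345):
    L=onz(W,c,z);print("wrist line",L,R.T@(L-p))
L0=proj(T,[p+R@[.035,0,.073]])[0];print("pred top px",L0)
c,st=line(T,(int(L0[0])-10,int(L0[1])-18,int(L0[0])+10,int(L0[1])+18));L=onz(T,c,.0345);print("top line",c,st,L,R.T@(L-p))
E
```

```text
[318.6233 226.8657] [ 254  222  128   11 1184]
wrist line [ 0.5612 -0.0661  0.033 ] [0.0351 0.0004 0.0747]
wrist line [ 0.5612 -0.0657  0.0345] [0.0355 0.0004 0.0732]
pred top px [378.5313 245.6939]
top line [378.1667 246.803 ] [377 233   4  28  66] [ 0.5585 -0.0654  0.0345] [ 0.0359 -0.0023  0.0732]
```

Call:
servo_tool --pt "0 0.1 0.02 0.3 0 0" --pt "0 0.1 0.02 0.3 0 0" --pt "0.4 0 0 0 0 0" --pt "0.5 0 0 0 0 0" --pt "0.5 0 0 0 0 0" --pt "0.5 0 0 0 0 0" --pt "0.5 0 0 0 0 0" --pt "0 0 0 0 0 0"

```text
time_s: 10.02
position: [0.5652, -0.0271, 0.1065]
orientation: [[-0.037, 0.998, -0.052], [0.999, 0.037, -0.002], [0.0, -0.053, -0.999]]
contact_force: [0.6, -0.1, -1.3]
gripper_width: 0.0597
grip_force: 30.0
```

```bash
python3 - <<'E'
from plan import *
np.set_printoptions(precision=4,suppress=True)
W=bot.camera("wrist");T=bot.camera("top");S=bot.camera("scene");s=bot.sense();print(s["position"],s["orientation"],s["contact_force"],s["torque"])
a=cv2.resize(S["pixels"][190:340,250:420],(544,480),interpolation=cv2.INTER_CUBIC)
b=cv2.resize(W["pixels"][0:480,200:450],(250,480))
cv2.imwrite("pics/p4.png",np.hstack([a,b]))
E
```

```text
[ 0.5656 -0.0287  0.1066] [[-0.0349  0.998  -0.052 ]
 [ 0.9994  0.0348 -0.0021]
 [-0.0003 -0.052  -0.9986]] [ 0.5206 -0.2467 -1.7792] [-0.1713  0.0534  0.0318]
```

View pics/p4.png

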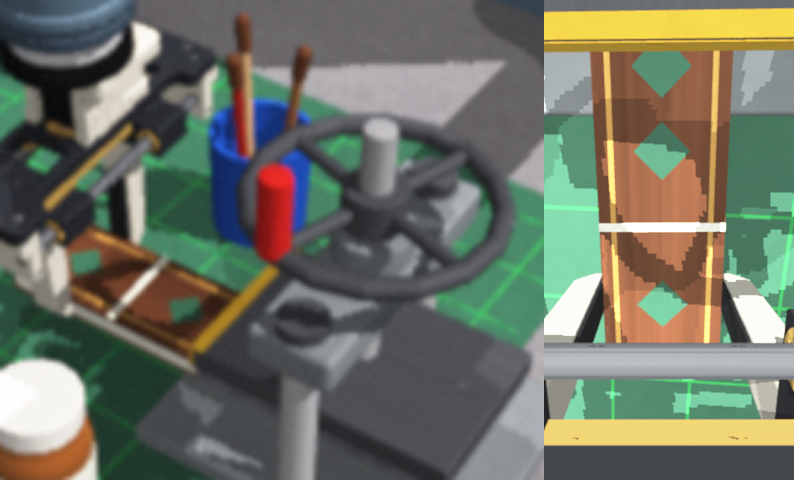

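The scene view shows the book's nose under the platen with free room, and the red-handled brush is clear of the gripper. I'll continue to just short of the line.

Call:
servo_tool --pt "0.5 0 0 0 0 0" --pt "0.5 0 0 0 0 0" --pt "0.5 0 0 0 0 0" --pt "0.4 0 0 0 0 0" --pt "0.25 0 0 0 0 0" --pt "0 0 0 0 0 0"

```text
time_s: 10.92
position: [0.5632, 0.0366, 0.1065]
orientation: [[-0.036, 0.998, -0.052], [0.999, 0.036, -0.002], [-0.0, -0.052, -0.999]]
contact_force: [-0.8, 0.2, -2.0]
gripper_width: 0.0598
grip_force: 30.0
```

```bash
cat > chk.py <<'E'
from press import *
W=bot.camera("wrist");T=bot.camera("top");S=bot.camera("scene");s=bot.sense();R=s["orientation"];p=s["position"]
print(p,R[2],s["contact_force"],s["torque"])
np.set_printoptions(precision=4,suppress=True)
def white(P,ctr,rx,ry):
    h=cv2.cvtColor(P["pixels"],cv2.COLOR_BGR2HSV);m=cv2.inRange(h,(0,0,165),(180,70,255));x,y=np.array(ctr).astype(int)
    k=np.zeros_like(m);k[max(y-ry,0):y+ry,x-rx:x+rx]=m[max(y-ry,0):y+ry,x-rx:x+rx];n,l,st,c=cv2.connectedComponentsWithStats(k);i=1+st[1:,4].argmax();return c[i],st[i],l==i
Lp=p+R@[.0353,0,.0735]
c,st,_=white(W,proj(W,[Lp])[0],80,15);L=onz(W,c,Lp[2]);print("wrist line",c,st,L)
hw=cv2.cvtColor(W["pixels"],cv2.COLOR_BGR2HSV);y=cv2.inRange(hw,(18,150,60),(35,255,255));y[int(c[1]):]=0
n,l,s2,cc=cv2.connectedComponentsWithStats(y);i=1+s2[1:,4].argmax();print("wrist yellow",cc[i],s2[i])
ys,xs=np.nonzero(l==i);Y=[]
for col in (s2[i][0]+10,int(c[0]),s2[i][0]+s2[i][2]-10):
    r=ys[xs==col];Y.append((col,r.min(),r.max()));
print(Y)
for z in (.052,.036): print(z,[onz(W,(a,b+.5),z)[:2] for a,_,b in Y])
try:
    c,st,_=white(T,proj(T,[Lp])[0],9,18);print("top line",c,st,onz(T,c,Lp[2]))
except Exception as e: print("no top line")
E
python3 chk.py
```

```text
[0.5633 0.0357 0.1065] [-0.0002 -0.0522 -0.9986] [ 0.7017 -0.2257 -1.7031] [-0.1375  0.0388  0.    ]
wrist line [302.3914 229.688 ] [238 226 145  12 718] [0.5507 0.0704 0.0331]
wrist yellow [312.1493 216.0226] [ 173  205  277   24 5527]
[(np.int32(183), np.int64(205), np.int64(223)), (302, np.int64(206), np.int64(225)), (np.int32(440), np.int64(208), np.int64(228))]
0.052 [array([0.5024, 0.0755]), array([0.5523, 0.0771]), array([0.608 , 0.0786])]
0.036 [array([0.4951, 0.0713]), array([0.5508, 0.0731]), array([0.6131, 0.0748])]
top line [317.6146 254.3438] [314 246   9  16  96] [0.544  0.064  0.0331]
```

Call:
servo_tool --pt "0.3 0 0 0 0 0" --pt "0 -0.07 0 -0.3 0 0" --pt "0 0 0.07 0 0 0" --pt "0 0 0.07 0 0 0" --pt "0 0 0 0 0 0" --pt "0 0 0 0 0 0"

```text
time_s: 11.82
position: [0.5607, 0.0448, 0.1025]
orientation: [[-0.035, 0.999, -0.026], [0.999, 0.035, -0.001], [-0.0, -0.026, -1.0]]
contact_force: [-1.7, -0.3, 1.2]
gripper_width: 0.0593
grip_force: 30.0
```

```bash
python3 chk.py
```

```text
[0.5607 0.0448 0.1025] [-0.0001 -0.0262 -0.9997] [-1.5437  0.6876  1.058 ] [-0.1161  0.2822  0.0245]Traceback (most recent call last):
  File "chk.py", line 9, in <module>
    c,st,_=white(W,proj(W,[Lp])[0],80,15);L=onz(W,c,Lp[2]);print("wrist line",c,st,L)
           ~~~~~^^^^^^^^^^^^^^^^^^^^^^^^^
  File "chk.py", line 7, in white
    k=np.zeros_like(m);k[max(y-ry,0):y+ry,x-rx:x+rx]=m[max(y-ry,0):y+ry,x-rx:x+rx];n,l,st,c=cv2.connectedComponentsWithStats(k);i=1+st[1:,4].argmax();return c[i],st[i],l==i
                                                                                                                                    ~~~~~~~~~~~~~~~^^
ValueError: attempt to get argmax of an empty sequence
```

Call:
servo_tool --pt "0 0 0 0 0 0" --pt "0 0 0 0 0 0" --pt "0 0 0 0 0 0" --pt "0 0 0 0 0 0" --pt "0 0 -0.3 0 0 0" --pt "0 0 -0.6 0 0 0" --pt "0 0 -0.8 0 0 0" --pt "0 0 -1 0 0 0" --pt "0 0 -1 0 0 0" --pt "0 0 -1 0 0 0" --pt "-0.1 0 -1 -0.3 0 0" --pt "-1 0 0 0 0 0" --pt "-1 0 0 0 0 0" --pt "-1 0 0 0 0 0" --fingers 1

```text
time_s: 13.72
position: [0.5683, -0.0488, 0.2744]
orientation: [[-0.035, 0.999, 0.002], [0.999, 0.035, -0.0], [-0.0, 0.002, -1.0]]
contact_force: [0.0, 0.1, 0.1]
gripper_width: 0.0929
grip_force: 0.0
```

```bash
python3 - <<'E'
from plan import *
W=bot.camera("wrist");T=bot.camera("top");print(bot.sense()["position"])
a=cv2.resize(T["pixels"][180:320,220:380],(549,480),interpolation=cv2.INTER_CUBIC)
b=W["pixels"][0:480,200:450]
cv2.imwrite("pics/p5.png",np.hstack([a,b]));cv2.imwrite("pics/p5w.png",W["pixels"])
E
```

```text
[ 0.56849704 -0.05066692  0.2741338 ]
```

View pics/p5.png

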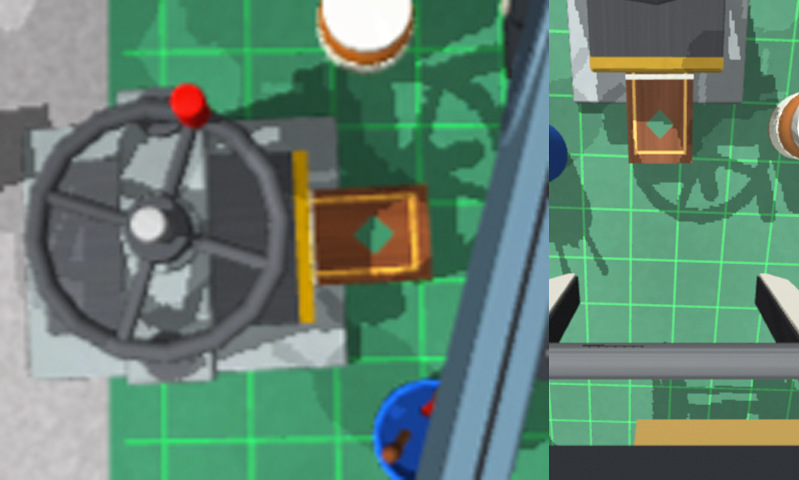

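The top crop shows the book seated under the platen, with its white line just outside the yellow edge at crop col 313. The wrist crop shows the line at row 77, directly below the edge at row 70. Now I'll measure the residuals.

```bash
cat > fin.py <<'E'
from press import *
W=bot.camera("wrist");T=bot.camera("top")
im=W["pixels"].astype(int);h=cv2.cvtColor(W["pixels"],cv2.COLOR_BGR2HSV)
y=cv2.inRange(h,(18,150,60),(35,255,255));y[140:]=0
n,l,st,c=cv2.connectedComponentsWithStats(y);i=1+st[1:,4].argmax();print("yellow",st[i],c[i])
ys,xs=np.nonzero(l==i);x0,w=st[i][0],st[i][2]
for col in (x0+4,x0+w//2,x0+w-5):
    r=np.sort(ys[xs==col]);print(col,r[0],r[-1],[tuple(im[q,col]) for q in (r[0]+1,(r[0]+r[-1])//2,r[-1]-1)])
cx=x0+w//2;c0=c[i]
print("col brightness",[(r,tuple(im[r,cx])) for r in range(int(c0[1])-10,int(c0[1])+18)])
# line rows in wrist at both ends
wh=cv2.inRange(h,(0,0,170),(180,60,255));wh[:int(c0[1])]=0;wh[int(c0[1])+25:]=0;wh[:,:x0+20]=0;wh[:,x0+w-20:]=0
n,l,st2,c2=cv2.connectedComponentsWithStats(wh);j=1+st2[1:,4].argmax();print("line",st2[j],c2[j],onz(W,c2[j],.026))
bk=bot.trace(W,"book")[0]["pixels"];E=[]
for r in range(int(c2[j][1])+10,int(c2[j][1])+80,2):
    q=np.nonzero(bk[r])[0]
    if len(q)>20:E.append([onz(W,(q[0],r),.026)[:2],onz(W,(q[-1]+1,r),.026)[:2]])
E=np.array(E);E=E[3:-3]
for k in (0,1):
    l_=cv2.fitLine(np.float32(E[:,k]),cv2.DIST_HUBER,0,.001,.001).ravel();s=np.sign(l_[1]);print("book side angle",np.arctan2(l_[0]*s,l_[1]*s),"x at y=.08",l_[2]+(.08-l_[3])*l_[0]/l_[1])
for z in (.048,.064):
    print(z,[onz(W,(a,b),z)[:2] for a,b in ((x0,c0[1]),(x0+w,c0[1]))])
E
python3 fin.py
```

```text
yellow [ 240   54  134   16 2013] [307.3616  61.3413]
244 55 68 [(np.int64(57), np.int64(169), np.int64(210)), (np.int64(57), np.int64(167), np.int64(208)), (np.int64(39), np.int64(118), np.int64(146))]
307 54 69 [(np.int64(57), np.int64(169), np.int64(210)), (np.int64(57), np.int64(168), np.int64(211)), (np.int64(33), np.int64(99), np.int64(123))]
369 54 68 [(np.int64(46), np.int64(138), np.int64(171)), (np.int64(45), np.int64(135), np.int64(168)), (np.int64(31), np.int64(90), np.int64(111))]
col brightness [(51, (np.int64(84), np.int64(82), np.int64(79))), (52, (np.int64(86), np.int64(84), np.int64(81))), (53, (np.int64(78), np.int64(106), np.int64(117))), (54, (np.int64(64), np.int64(147), np.int64(178))), (55, (np.int64(57), np.int64(169), np.int64(210))), (56, (np.int64(56), np.int64(168), np.int64(210))), (57, (np.int64(57), np.int64(169), np.int64(210))), (58, (np.int64(56), np.int64(168), np.int64(209))), (59, (np.int64(58), np.int64(169), np.int64(211))), (60, (np.int64(58), np.int64(169), np.int64(211))), (61, (np.int64(57), np.int64(168), np.int64(211))), (62, (np.int64(58
[... 451 characters left out ...]
, (np.int64(164), np.int64(179), np.int64(183))), (72, (np.int64(228), np.int64(238), np.int64(235))), (73, (np.int64(227), np.int64(238), np.int64(234))), (74, (np.int64(228), np.int64(239), np.int64(237))), (75, (np.int64(230), np.int64(241), np.int64(238))), (76, (np.int64(194), np.int64(211), np.int64(210))), (77, (np.int64(78), np.int64(94), np.int64(117))), (78, (np.int64(45), np.int64(65), np.int64(103)))]
line [275  71  69   6 386] [310.4067  73.6554] [0.5579 0.0797 0.026 ]
book side angle -0.025843218 x at y=.08 0.5280631
book side angle -0.05312868 x at y=.08 0.58758587
0.048 [array([0.5009, 0.0833]), array([0.6101, 0.0869])]
0.064 [array([0.5043, 0.0802]), array([0.6078, 0.0836])]
```

```bash
python3 - <<'E'
from press import *
T=bot.camera("top");l,lo,hi=yellow(T)
at=lambda r:(l[2]+(r-l[3])*l[0]/l[1],r)
im=cv2.cvtColor(T["pixels"],cv2.COLOR_BGR2HSV)
A,B=onz(T,at(lo),.063),onz(T,at(hi),.063);m=(A+B)/2;print("yellow mid",m,np.linalg.norm(A-B))
g=T["pixels"].astype(float);d=g[...,2]-g[...,1]  # brown: R>G ; green: G>R
E=[]
for col in range(323,343):
    v=d[225:275,col];on=np.nonzero(v>0)[0]
    on=on[np.abs(on-25)<20];E.append((col,225+on[0],225+on[-1]+1))
E=np.array(E);print(E[::4])
for z,k in ((.026,1),(.026,2)):
    L=cv2.fitLine(np.float32([onz(T,(e[0]+.5,e[k]),z)[:2] for e in E]),cv2.DIST_HUBER,0,.001,.001).ravel();print(L, "x at .08",L[2]+(.08-L[3])*L[0]/L[1],L[0]/L[1])
row=T["pixels"][248,300:322];print([(300+i,tuple(map(int,v))) for i,v in enumerate(row)][4:18])
print(onz(T,(313,248),.026),onz(T,(310,248),.063))
E
```

```text
yellow mid [0.5538 0.0822 0.063 ] 0.10149392087950569
[[323 235 263]
 [327 235 263]
 [331 234 262]
 [335 234 262]
 [339 234 262]]
[ 0.0538 -0.9986  0.5868  0.0355] x at .08 0.5844011 -0.0538702
[ 0.062  -0.9981  0.5269  0.0312] x at .08 0.5238291 -0.06212252
[(304, (60, 57, 55)), (305, (68, 64, 62)), (306, (30, 131, 170)), (307, (0, 154, 201)), (308, (0, 153, 201)), (309, (0, 154, 202)), (310, (132, 199, 218)), (311, (98, 138, 158)), (312, (30, 52, 96)), (313, (31, 53, 97)), (314, (30, 52, 96)), (315, (31, 53, 97)), (316, (29, 52, 95)), (317, (30, 53, 95))]
[0.5581 0.0737 0.026 ] [0.5557 0.0798 0.063 ]
```

The book is within about 1 mm: the line is at y 0.0795 against the edge at about 0.079, and the lateral offset is about 1 mm. Next is the handwheel: I'll close the fingers and push the knob round from behind.

```bash
cat > circ.py <<'E'
from plan import *
import sys
H=np.array([.5541,.160]);r=.066
def C(a,z): a=np.radians(a);return (H[0]+r*np.cos(a),H[1]+r*np.sin(a),z)
E
python3 - <<'E'
from circ import *
np.set_printoptions(precision=4,suppress=True)
x,y,_=C(15,0)
p,R=rows([((x+.01,y-.1,.325),.033),((x,y,.325),None),((x,y,.268),None)])
print(p)
rows([(C(15-15*k,.268),None) for k in range(1,21)],p=p,R=R)
E
```

```text
11
[[0.81,0.43,-0.34,0.0,0.0,0.0],[0.81,0.43,-0.34,0.0,0.0,0.0],[0.81,0.43,-0.34,0.0,0.0,0.0],[0.81,0.43,-0.34,0.0,0.0,0.0],[0.81,0.43,-0.34,0.0,0.0,0.0],[0.84,-0.05,0.0,0.0,0.0,0.0],[0.84,-0.05,0.0,0.0,0.0,0.0],[0.84,-0.05,0.0,0.0,0.0,0.0],[0.84,-0.05,0.0,0.0,0.0,0.0],[0.0,0.0,0.95,0.0,0.0,0.0],[0.0,0.0,0.95,0.0,0.0,0.0]]
[0.6179 0.1771 0.268 ]
20
[[-0.57,0.05,0.0,0.0,0.0,0.0],[-0.57,-0.09,0.0,0.0,0.0,0.0],[-0.52,-0.24,0.0,0.0,0.0,0.0],[-0.44,-0.37,0.0,0.0,0.0,0.0],[-0.33,-0.47,0.0,0.0,0.0,0.0],[-0.2,-0.54,0.0,0.0,0.0,0.0],[-0.05,-0.57,0.0,0.0,0.0,0.0],[0.09,-0.57,0.0,0.0,0.0,0.0],[0.24,-0.52,0.0,0.0,0.0,0.0],[0.37,-0.44,0.0,0.0,0.0,0.0],[0.47,-0.33,0.0,0.0,0.0,0.0],[0.54,-0.2,0.0,0.0,0.0,0.0],[0.57,-0.05,0.0,0.0,0.0,0.0],[0.57,0.09,0.0,0.0,0.0,0.0],[0.52,0.24,0.0,0.0,0.0,0.0],[0.44,0.37,0.0,0.0,0.0,0.0],[0.33,0.47,0.0,0.0,0.0,0.0],[0.2,0.54,0.0,0.0,0.0,0.0],[0.05,0.57,0.0,0.0,0.0,0.0],[-0.09,0.57,0.0,0.0,0.0,0.0]]
```

Call:
servo_tool --pt "0.81 0.43 -0.34 0 0 0" --pt "0.81 0.43 -0.34 0 0 0" --pt "0.81 0.43 -0.34 0 0 0" --pt "0.81 0.43 -0.34 0 0 0" --pt "0.81 0.43 -0.34 0 0 0" --pt "0.84 -0.05 0 0 0 0" --pt "0.84 -0.05 0 0 0 0" --pt "0.84 -0.05 0 0 0 0" --pt "0.84 -0.05 0 0 0 0" --pt "0 0 0 0 0 0" --pt "0 0 0 0 0 0" --fingers -1

```text
time_s: 15.4
position: [0.6189, 0.1765, 0.3243]
orientation: [[-0.036, 0.999, -0.0], [0.999, 0.036, -0.0], [-0.0, -0.0, -1.0]]
contact_force: [-0.4, -0.6, 0.5]
gripper_width: 0.0001
grip_force: 0.0
```

Call:
servo_tool --pt "0 0 0.95 0 0 0" --pt "0 0 0.95 0 0 0" --pt "0 0 0 0 0 0" --pt "0 0 0 0 0 0"

```text
time_s: 15.9
position: [0.6197, 0.1757, 0.2684]
orientation: [[-0.034, 0.999, 0.001], [0.999, 0.034, 0.0], [0.0, 0.001, -1.0]]
contact_force: [0.5, -0.1, -0.4]
gripper_width: 0.0005
grip_force: 0.0
```

Call:
servo_tool --pt "-0.57 0.0 0 0 0 0" --pt "-0.57 -0.13 0 0 0 0" --pt "-0.52 -0.24 0 0 0 0" --pt "-0.44 -0.37 0 0 0 0" --pt "-0.33 -0.47 0 0 0 0" --pt "-0.2 -0.54 0 0 0 0" --pt "-0.05 -0.57 0 0 0 0" --pt "0.09 -0.57 0 0 0 0" --pt "0.24 -0.52 0 0 0 0"

```text
time_s: 17.02
position: [0.5194, 0.101, 0.2683]
orientation: [[-0.034, 0.999, 0.003], [0.999, 0.034, -0.001], [-0.001, 0.003, -1.0]]
contact_force: [1.0, -1.7, 0.7]
gripper_width: 0.0007
grip_force: 0.8
```

```bash
cat > st.py <<'E'
from circ import *
np.set_printoptions(precision=4,suppress=True)
s=bot.sense();v=s["position"][:2]-H;print(s["position"],"ang",np.degrees(np.arctan2(v[1],v[0])),"r",np.linalg.norm(v),s["contact_force"],s["time_s"])
for c in ("scene","top"):
    T=bot.camera(c);h=cv2.cvtColor(T["pixels"],cv2.COLOR_BGR2HSV);m=((h[...,1]>150)&((h[...,0]<6)|(h[...,0]>174))&(h[...,2]>70)).astype(np.uint8)
    n,l,st,cc=cv2.connectedComponentsWithStats(m)
    for i in range(1,n):
        if st[i,4]>12:
            if not(0<0): 
                X=onz(T,cc[i],.2)[:2];d=X-H
                if np.linalg.norm(d)<.09: print(c,cc[i],st[i,4],X,"knob ang",np.degrees(np.arctan2(d[1],d[0])),np.linalg.norm(d))
E
python3 st.py
```

```text
[0.5194 0.101  0.2683] ang -120.48534783601052 r 0.06845195202228818 [ 1.0023 -1.7415  0.729 ] 17.025
scene [362.1941 216.0928] 237 [0.5051 0.1213] knob ang -141.7207550650578 0.06243804191043928
scene [324.6667 226.9556] 45 [0.5677 0.0875] knob ang -79.4048463742771 0.07373623364433168
```

```bash
python3 - <<'E'
from circ import *
p=bot.sense()["position"]
rows([(C(-120-15*k,.268),None) for k in range(1,17)],p=p)
E
```

```text
16
[[0.39,-0.33,-0.01,0.0,0.0,0.0],[0.47,-0.33,0.0,0.0,0.0,0.0],[0.54,-0.2,0.0,0.0,0.0,0.0],[0.57,-0.06,0.0,0.0,0.0,0.0],[0.57,0.09,0.0,0.0,0.0,0.0],[0.52,0.24,0.0,0.0,0.0,0.0],[0.44,0.37,0.0,0.0,0.0,0.0],[0.33,0.47,0.0,0.0,0.0,0.0],[0.2,0.54,0.0,0.0,0.0,0.0],[0.06,0.57,0.0,0.0,0.0,0.0],[-0.09,0.57,0.0,0.0,0.0,0.0],[-0.24,0.52,0.0,0.0,0.0,0.0],[-0.37,0.44,0.0,0.0,0.0,0.0],[-0.47,0.33,0.0,0.0,0.0,0.0],[-0.54,0.2,0.0,0.0,0.0,0.0],[-0.57,0.06,0.0,0.0,0.0,0.0]]
```

Call:
servo_tool --pt "0.39 -0.33 -0.01 0 0 0" --pt "0.47 -0.33 0 0 0 0" --pt "0.54 -0.2 0 0 0 0" --pt "0.57 -0.06 0 0 0 0" --pt "0.57 0.09 0 0 0 0" --pt "0.52 0.24 0 0 0 0" --pt "0.44 0.37 0 0 0 0" --pt "0.33 0.47 0 0 0 0" --pt "0.2 0.54 0 0 0 0" --pt "0.06 0.57 0 0 0 0" --pt "-0.09 0.57 0 0 0 0" --pt "-0.24 0.52 0 0 0 0"

```text
time_s: 18.62
position: [0.5773, 0.1995, 0.2681]
orientation: [[-0.03, 0.999, -0.036], [0.999, 0.028, -0.039], [-0.038, -0.037, -0.999]]
contact_force: [-65.0, -75.3, 48.3]
gripper_width: 0.0006
grip_force: 50.8
```

Call:
servo_tool --pt "-0.37 0.44 0 0 0 0" --pt "-0.47 0.33 0 0 0 0" --pt "-0.54 0.2 0 0 0 0" --pt "-0.57 0.06 0 0 0 0"

```text
time_s: 19.12
position: [0.5988, 0.1592, 0.2679]
orientation: [[-0.038, 0.998, -0.057], [0.999, 0.037, -0.006], [-0.004, -0.057, -0.998]]
contact_force: [-88.2, -5.8, 52.5]
gripper_width: 0.0005
grip_force: 47.4
```

```bash
python3 st.py; python3 - <<'E'
from circ import *
p=bot.sense()["position"]
rows([(C(-360-12*k,.268),None) for k in range(1,17)],p=p)
E
```

```text
[0.5988 0.1592 0.2679] ang -1.0118071362791763 r 0.044657984378240825 [-88.235   -5.8221  52.496 ] 19.125
scene [349.7595 264.9691] 291 [0.6225 0.1724] knob ang 10.24276119422674 0.06945853762944368
16
[[-0.46,0.65,-0.04,0.0,0.0,0.0],[-0.43,-0.16,0.01,0.0,0.0,0.0],[-0.39,-0.24,0.02,0.0,0.0,0.0],[-0.33,-0.32,0.02,0.0,0.0,0.0],[-0.26,-0.38,0.02,0.0,0.0,0.0],[-0.17,-0.43,0.03,0.0,0.0,0.0],[-0.08,-0.45,0.03,0.0,0.0,0.0],[0.02,-0.46,0.03,0.0,0.0,0.0],[0.11,-0.45,0.03,0.0,0.0,0.0],[0.2,-0.41,0.02,0.0,0.0,0.0],[0.28,-0.36,0.02,0.0,0.0,0.0],[0.35,-0.29,0.02,0.0,0.0,0.0],[0.41,-0.21,0.01,0.0,0.0,0.0],[0.44,-0.13,0.01,0.0,0.0,0.0],[0.46,-0.03,0.0,0.0,0.0,0.0],[0.46,0.06,-0.01,0.0,0.0,0.0]]
```

Call:
servo_tool --pt "0 -0.3 0 0 0 0" --pt "0 0 0 0 0 0"

```text
time_s: 19.48
position: [0.597, 0.1605, 0.2678]
orientation: [[-0.038, 0.999, -0.037], [0.999, 0.038, -0.004], [-0.003, -0.037, -0.999]]
contact_force: [-57.8, -11.1, 34.5]
gripper_width: 0.0001
grip_force: 30.9
```

```bash
python3 - <<'E'
from circ import *
np.set_printoptions(precision=4,suppress=True)
s=bot.sense();print(s["position"],s["contact_force"],s["orientation"])
S=bot.camera("scene")
cv2.imwrite("pics/p6.png",cv2.resize(S["pixels"][140:340,240:480],(720,600),interpolation=cv2.INTER_CUBIC))
E
```

```text
[0.597  0.1605 0.2678] [-57.8026 -11.0537  34.5461] [[-0.0381  0.9986 -0.037 ]
 [ 0.9993  0.0379 -0.0043]
 [-0.0029 -0.0372 -0.9993]]
```

View pics/p6.png

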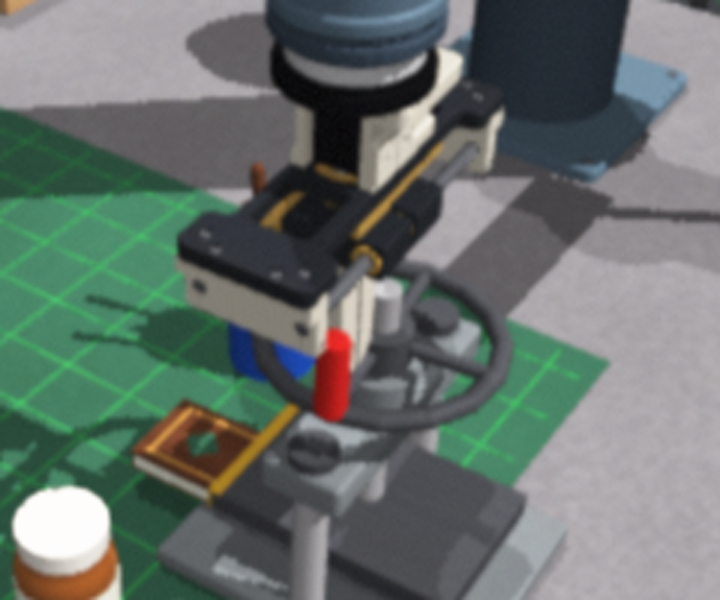

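The scene shows the closed fingers inside the rim, pressing the knob outward at crop (333,375). They slipped inside it. I'll back off inward and then lift.

Call:
servo_tool --pt "0 -0.3 0 0 0 0" --pt "0 -0.25 0 0 0 0" --pt "0 0 0 0 0 0"

```text
time_s: 19.9
position: [0.5942, 0.1609, 0.2674]
orientation: [[-0.036, 0.999, -0.005], [0.999, 0.036, 0.001], [0.001, -0.005, -1.0]]
contact_force: [-8.6, -0.6, 5.8]
gripper_width: 0.0005
grip_force: 4.6
```

Call:
servo_tool --pt "0 -0.1 -0.3 0 0 0" --pt "0 0 -1 0 0 0" --pt "0 0 -1 0 0 0" --pt "-0.5 0 0 0 0 0" --pt "-1 0 0 0 0 0" --pt "-1 0 0 0 0 0" --pt "-1 0 0 0 0 0"

```text
time_s: 20.78
position: [0.597, 0.0529, 0.3351]
orientation: [[-0.035, 0.999, -0.002], [0.999, 0.035, 0.0], [0.0, -0.002, -1.0]]
contact_force: [0.4, 0.4, -0.5]
gripper_width: 0.0008
grip_force: 0.0
```

```bash
python3 st.py; python3 fin.py
```

```text
[0.597  0.0529 0.3351] ang -68.19125813573945 r 0.11534537021337525 [ 0.4394  0.3925 -0.5494] 20.775
scene [324.6279 227.0698] 43 [0.5679 0.0876] knob ang -79.16335036961233 0.07366445664079482
scene [350.7633 263.9231] 338 [0.6196 0.1723] knob ang 10.623903009767847 0.06661750559599558
top [255.     207.3235] 34 [0.6206 0.1758] knob ang 13.31788107217313 0.06838229291676179Traceback (most recent call last):
  File "fin.py", line 5, in <module>
    n,l,st,c=cv2.connectedComponentsWithStats(y);i=1+st[1:,4].argmax();print("yellow",st[i],c[i])
                                                     ~~~~~~~~~~~~~~~^^
ValueError: attempt to get argmax of an empty sequence
```

```bash
python3 - <<'E'
from circ import *
x,y,_=C(38,0)
p,R=rows([((x,y,.33),np.radians(38)),((x,y,.268),np.radians(38))])
E
```

```text
11
[[0.61,0.06,0.02,0.0,0.0,-0.9],[0.6,0.11,0.02,0.0,0.0,-0.9],[0.59,0.15,0.02,0.0,0.0,-0.9],[0.58,0.2,0.02,0.0,0.0,-0.9],[0.56,0.24,0.02,0.0,0.0,-0.9],[0.54,0.29,0.02,0.0,0.0,-0.9],[0.52,0.33,0.02,0.0,0.0,-0.9],[0.49,0.37,0.02,0.0,0.0,-0.9],[0.0,0.0,0.69,0.0,-0.01,-0.01],[0.0,0.0,0.69,0.0,-0.01,-0.01],[0.0,0.0,0.69,0.0,-0.01,-0.01]]
```

Call:
servo_tool --pt "0.61 0.06 0.02 0 0 -0.9" --pt "0.6 0.11 0.02 0 0 -0.9" --pt "0.59 0.15 0.02 0 0 -0.9" --pt "0.58 0.2 0.02 0 0 -0.9" --pt "0.56 0.24 0.02 0 0 -0.9" --pt "0.54 0.29 0.02 0 0 -0.9" --pt "0.52 0.33 0.02 0 0 -0.9" --pt "0.49 0.37 0.02 0 0 -0.9" --pt "0 0 0 0 0 0" --pt "0 0 0.69 0 0 0" --pt "0 0 0.69 0 0 0" --pt "0 0 0.69 0 0 0" --pt "0 0 0 0 0 0" --pt "0 0 0 0 0 0"

```text
time_s: 22.72
position: [0.6063, 0.2008, 0.2705]
orientation: [[-0.615, 0.789, 0.001], [0.789, 0.615, 0.0], [-0.0, 0.001, -1.0]]
contact_force: [0.5, 0.2, 0.8]
gripper_width: 0.0006
grip_force: 0.0
```

Call:
servo_tool --pt "-0.19 -0.01 0 0 0 1" --pt "-0.19 -0.01 0 0 0 1" --pt "-0.19 -0.01 0 0 0 1" --pt "-0.19 -0.01 0 0 0 1" --pt "-0.19 -0.01 0 0 0 1" --pt "-0.19 -0.01 0 0 0 1"

```text
time_s: 23.48
position: [0.6196, 0.1701, 0.2713]
orientation: [[-0.136, 0.991, 0.003], [0.991, 0.136, 0.001], [0.001, 0.003, -1.0]]
contact_force: [-0.1, 2.9, -0.7]
gripper_width: 0.0
grip_force: 1.1
```

```bash
python3 st.py
```

```text
[0.6196 0.1701 0.2713] ang 8.777432212184225 r 0.06626159510192606 [-0.0823  2.9397 -0.6989] 23.475
scene [338.6714 270.0714] 70 [0.6417 0.1653] knob ang 3.4431082126355874 0.08773014142640445
```

Call:
servo_tool --pt "-0.19 -0.01 0 0 0 1" --pt "-0.19 -0.01 0 0 0 1" --pt "-0.19 -0.01 0 0 0 1" --pt "-0.19 -0.01 0 0 0 1" --pt "-0.19 -0.01 0 0 0 1" --pt "-0.19 -0.01 0 0 0 1" --pt "-0.19 -0.01 0 0 0 1"

```text
time_s: 24.45
position: [0.6132, 0.131, 0.2711]
orientation: [[0.455, 0.89, 0.004], [0.89, -0.455, 0.001], [0.002, 0.003, -1.0]]
contact_force: [2.9, 1.2, -0.6]
gripper_width: 0.0006
grip_force: 1.1
```

Call:
servo_tool --pt "-0.19 -0.01 0 0 0 1" --pt "-0.19 -0.01 0 0 0 1" --pt "-0.19 -0.01 0 0 0 1" --pt "-0.19 -0.01 0 0 0 1"

```text
time_s: 24.95
position: [0.5994, 0.1128, 0.2711]
orientation: [[0.732, 0.681, 0.004], [0.681, -0.732, -0.0], [0.003, 0.003, -1.0]]
contact_force: [2.7, 0.1, 0.2]
gripper_width: 0.0004
grip_force: 1.1
```

Call:
servo_tool --pt "-0.19 -0.01 0 0 0 1" --pt "-0.19 -0.01 0 0 0 1" --pt "-0.19 -0.01 0 0 0 1" --pt "-0.19 -0.01 0 0 0 1"

```text
time_s: 25.45
position: [0.5802, 0.1003, 0.2712]
orientation: [[0.921, 0.389, 0.004], [0.389, -0.921, -0.001], [0.004, 0.002, -1.0]]
contact_force: [2.3, -0.5, 0.8]
gripper_width: 0.0006
grip_force: 1.1
```

Call:
servo_tool --pt "-0.19 -0.01 0 0 0 1" --pt "-0.19 -0.01 0 0 0 1" --pt "-0.19 -0.01 0 0 0 1" --pt "-0.19 -0.01 0 0 0 1"

```text
time_s: 25.95
position: [0.558, 0.0952, 0.2711]
orientation: [[0.999, 0.051, 0.004], [0.051, -0.999, -0.001], [0.004, 0.001, -1.0]]
contact_force: [2.7, -0.7, 1.5]
gripper_width: 0.0005
grip_force: 1.2
```

Call:
servo_tool --pt "-0.19 -0.01 0 0 0 1" --pt "-0.19 -0.01 0 0 0 1" --pt "-0.19 -0.01 0 0 0 1" --pt "-0.19 -0.01 0 0 0 1"

```text
time_s: 26.45
position: [0.5481, 0.0939, 0.272]
orientation: [[0.955, -0.295, 0.035], [-0.295, -0.955, -0.009], [0.036, -0.002, -0.999]]
contact_force: [57.3, -19.1, -36.5]
gripper_width: 0.0006
grip_force: 29.4
```

Call:
servo_tool --pt "0.3 0 0 0 0 0" --pt "0.4 0 0 0 0 0" --pt "0.5 0 0 0 0 0" --pt "0 0 0 0 0 0"

```text
time_s: 26.95
position: [0.5695, 0.088, 0.2697]
orientation: [[0.956, -0.292, -0.0], [-0.292, -0.956, -0.0], [-0.0, 0.0, -1.0]]
contact_force: [-0.2, -0.4, 0.4]
gripper_width: 0.0005
grip_force: 0.0
```

Call:
servo_tool --pt "0 0 -0.8 0 0 0" --pt "0 0 -1 0 0 0" --pt "0 0 -0.6 0 0 0" --pt "0.2 -1 0 0 0 0" --pt "0.2 -1 0 0 0 0" --pt "0.2 -1 0 0 0 0" --pt "0.2 -1 0 0 0 0" --pt "0.2 -1 0 0 0 0" --pt "0 0 0 0 0 0"

```text
time_s: 28.08
position: [0.6411, 0.2249, 0.3409]
orientation: [[0.957, -0.29, -0.001], [-0.29, -0.957, 0.0], [-0.001, 0.0, -1.0]]
contact_force: [0.5, -0.1, -1.2]
gripper_width: 0.0007
grip_force: 0.0
```

```bash
python3 st.py; python3 - <<'E'
from h import *
T=bot.camera("top");S=bot.camera("scene")
a=cv2.resize(T["pixels"][180:340,220:380],(400,400),interpolation=cv2.INTER_CUBIC);b=cv2.resize(S["pixels"][190:390,240:440],(400,400),interpolation=cv2.INTER_CUBIC)
cv2.imwrite("pics/p7.png",np.hstack([a,b]))
E
```

```text
[0.6411 0.2249 0.3409] ang 36.73524735319534 r 0.10851453734807125 [ 0.4773 -0.0764 -1.2012] 28.075
scene [342.0164 220.2295] 244 [0.5352 0.1002] knob ang -107.5388521821975 0.06268652474121841
scene [324.6341 227.0732] 41 [0.568  0.0877] knob ang -79.1602056296927 0.0736513341946902
top [299.5604 255.7363] 91 [0.5332 0.097 ] knob ang -108.39157974196172 0.06637118652487871
```

View pics/p7.png

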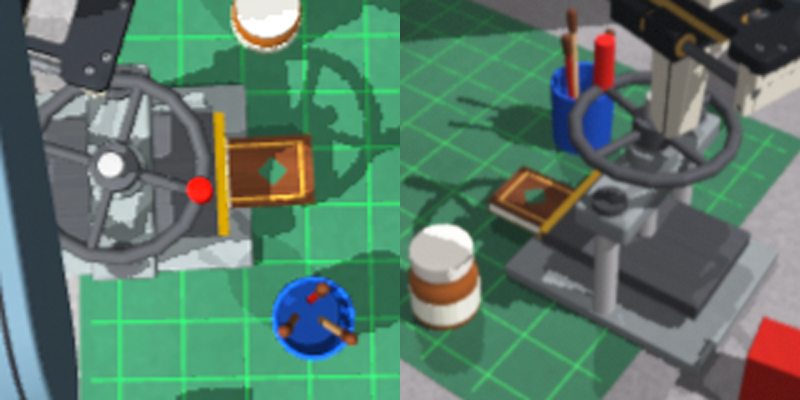

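The final view shows the knob at crop (200,190), which is 450° of travel, and the wheel held against a purely tangential push of about 60 N, so it is on its stop. The book is square with its white line at the yellow edge, and the pot, jar and box are standing where they were. I'm handing in.

```bash
python3 -c "
from station import bot
print(bot.finish_job())"
```

```text
the job is handed in; nothing more can be done
None
```

The job is handed in at about 28 s: the book is in the press with its line within about 1 mm of the yellow edge and about 1 mm off midway. The handwheel is wound about 450° clockwise to its stop, and the pot, box and jar are still standing. On the first winding pass the closed fingers slipped inside the knob and the wrist force reached just over 100 N (limit 120 N) before I backed off and finished the turn more gently.

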